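# Load the stall lamp's cell and switch it on

## Robot

A 6-joint arm with a two-finger parallel gripper is mounted at the origin on a cart in front of the work surface, level with it; the furniture and walls round the work are solid. World frame = base frame: x ahead of the robot, y to its left, z up, the work surface at z = 0. Lengths are in m, angles in degrees, forces in N, time in s.
With the tool pointing down it reaches from about 0.325 to 0.85 m from the base axis. Payload 15.5 kg.
Tool frame: the origin (TCP) lies midway between the tips of the shut fingers; the grasp point (between the pads) lies 19 mm behind it; z points along the fingers, y is the line along which they close (so a half turn about z gives the same grasp; the last joint's range is limited). The gripper opens to 91 mm and grips with 3 to 60 N. Pads are 32 mm wide; open, the fingers measure 118 mm over their backs; the gripper's body (76 mm by 178 mm) begins 60 mm behind the grasp point.
Start: joints at [62.825, 28.281, 77.091, -0, 74.628, -5.472], TCP at [0.231, 0.581, 0.214] pointing down, gripper open.
Joint ranges: [-166.48, 166.48], [-47.26, 123.95], [12.59, 153.08], [-70.14, 250.14], [6.76, 159.57], [-176.63, 176.63]. Speed limits (degrees/s): [108.29, 108.29, 147.25, 172.46, 172.46, 172.46].

## Interface

Orientations are given as a 3x3 rotation matrix whose columns are the frame's x, y, z axes.
In Python, from rig import env gives the robot as it stands. The module is installed in compiled form; this text tells all that it offers.
- The arm moves only by the tool servo_tool, never from a script. Its argument "moves" is a list of rows, each a list of 3 entries, a list of its own where there are three numbers: the turn, a rotation vector about the tool's x, y, z in rad, then the shift along the tool's x, y, z in m, then the opening in per cent of the stroke, from 0 (shut) to 100 (fully open). In form: [[[rx, ry, rz], [dx, dy, dz], jaw], ...]. A call has 1 to 10 rows; each row shifts and turns the commanded pose from where the row before left it, along the tool's axes as they then stand; what a row does not reach is not made up. A row lasts 1/8 s, in which the tool goes at most 62.5 mm and 10.7 degrees, less where a joint would pass 70% of its speed; a pose out of reach is approached as far as the arm can. A call with a gripper value outside its range is refused whole. The fingers move at their own pace and stop on an object; "squeeze" is the grip in N (left out, the last holds). Time passes only in rows, so rows that do not move let the fingers close. It gives the time, the measured TCP pose, the force, the opening and the grip force at its end, in the units of the state.
- env.get_obs(): the state, without advancing time (a new reading comes with each control period).
- env.read_camera(name): name is "scene" or "top"; returns a dict with "frame" (400x640x3 uint8, red, green, blue), "depth" (400x640 float32, m along the optical axis (not along the pixel's ray), 0 where there is no reading), "mtx" (3x3 intrinsics, pixels), "view" (4x4, takes a point from world to camera coordinates). Camera axes: x right, y down, z forward; pixel columns grow to the right and rows downward; lengths in m; the calibration is good to about 2 mm. A picture is of the moment at which its call begins.
- env.job_done(): hands the job in; it is judged then, once.
The state is a dict: "time_s": time; "joint_positions": joint angles; "qvel": joint speeds; "effort": joint torques, N m; "tool_pos": TCP position; "tool_rot": TCP orientation; "contact_force": force on the tool from outside, world axes, zero at the start; "torque": the same for the moment, N m; "opening": finger opening in m; "grip_force": force on a finger pad.
Only numpy, scipy, OpenCV 4.12 (cv2) and the standard library are available. Lean on these libraries where they do the work, as an engineer would, in place of code of your own. Each camera call takes 0.05 s, during which the arm holds its last target. There are 200 camera calls.

## Task

Load the big battery cell from its wooden rest into the stall lamp: press its flat end against the coil spring, then bring the end with the nub down past the retaining lip, so that the cell lies fully down in its bay with the nub held under the lip. Then flip the lamp's toggle switch over to its other side, and leave the jars and the tall tin where they stand.

Things in the scene. Friction and masses are not known exactly. Their poses are not given: they have to be found in the camera images.
- cell: loose battery cell, a grey cylinder 44 mm in diameter and 120 mm long with bare metal rims, about 0.16 kg; origin at the middle of the cylinder, on its axis; its own y axis runs along the cylinder towards the flat end, the nub is at the -y end. At the start it lies level on two wooden V ribs, axis 44 mm above the table, nub roughly to the robot's right and free at its sides over the middle 80 mm
- cell_nub (a point): tip of the cell's brass nub (18 mm in diameter, 9 mm long), 69 mm from the cell's middle
- cell_base (a point): centre of the cell's flat end, 60 mm from the cell's middle
- rest: fixed wooden rest that the cell lies on: plate 80 x 124 x 8 mm with two V ribs at y = +-46 mm; origin under its centre on the table
- lamp: fixed stall lamp: black base plate x -95..125, y -112..112 mm, 12 mm thick, origin on the table. Open cell bay along y at x = 30: V ribs at y = +-46 (10 wide, 31 mm to either side of the axis, up to 8 mm below axis height) carry the cell; between them fingers fit down to 12 mm above the table. LED bar x 94..122, 34 high; switch box x -87..-43, y -35..35, 36 high
- bay (a point): where the seated cell's middle belongs, on the bay's axis, 46 mm above the table; axes as the lamp's: y along the bay towards the spring. A seated cell lies level, its nub towards -y, its nub tip on the contact wall (y -69..-82 mm from here, 56 mm wide, top 63 mm above the table, with the lip on it)
- lip (a point): middle of the lip's inner edge, upper side, 63 mm above the table. The lip is 5 mm thick (underside 12 mm above the bay's axis), 44 mm wide, and overhangs the contact wall by 7.5 mm: its edge is 61.5 mm from the bay's middle. The nub must go down on the spring side of this edge; the spring then pushes it under the lip
- spring_face (a point): centre of the face of the coil spring's end disc (40 mm in diameter); it moves with the spring, 54 mm from the bay's middle when the spring is free and 60 mm when a cell is seated. The block behind it spans y 84..110 mm of the lamp and is 70 mm high
- spring (a joint): compression of the spring, 0 (free) to 0.025 m, growing towards the lamp's +y; 450 N/m. About 0.006 with the cell seated; a level cell needs at least 0.0135 to let the nub past the lip
- switch (a joint): toggle bat, 0 = off (leans 0.45 rad towards the lamp's +y, the spring's side), 0.9 rad = on (leans 0.45 rad to -y). Its heavy head snaps it over to whichever side of the upright centre (0.45) it is on; about 1 N at the tip moves it
- bat_tip (a point): tip of the toggle bat, a steel bat 13 mm thick; its pivot is at x = -65, y = 0, z = 36 mm of the lamp and the tip is 51 mm from it, so it stands 82 mm above the table when off or on and 87 mm when upright
- jar_small: bystander: small glass jar with a green lid, 63 x 68 x 84 mm, origin under its centre
- jar_wide: bystander: glass jar with a green lid, 74 x 74 x 84 mm, origin under its centre
- tin_tall: bystander: tall food tin, 75 mm in diameter, 110 mm high, origin under its centre

How it is judged (in metres and radians):
On the way:
1. the cell lies fully down in the bay with its nub under the lip, the switch still off (y of cell_nub in the frame of bay below -0.0645 m and z of cell_nub in the frame of bay below 0.006 m and z of cell in the frame of bay between -0.005 and 0.005 m and horizontal distance between cell and bay below 0.007 m and angle between the y axis of cell and the y axis of bay, either way round below 0.1 rad and value of joint switch below 0.3 rad), for 0.2 s.
At the end, for the whole second after the job is handed in: The cell is at rest in the bay: its middle within 7 mm sideways and 5 mm in height of the seated place, its axis within 0.1 rad of the bay's, the nub tip under the lip and within 4.5 mm of the contact wall; the toggle stands on its other side (over 0.8 rad) (y of cell_nub in the frame of bay below -0.0645 m and z of cell_nub in the frame of bay below 0.006 m and z of cell in the frame of bay between -0.005 and 0.005 m and horizontal distance between cell and bay below 0.007 m and angle between the y axis of cell and the y axis of bay, either way round below 0.1 rad and linear speed of cell below 0.02 m/s and value of joint switch above 0.8 rad); the robot touches nothing.
It fails at once if the small jar is shifted by more than 3 cm (distance of jar_small from where it was at the start of the episode above 0.03 m).
It fails at once if the wide jar is shifted by more than 3 cm (distance of jar_wide from where it was at the start of the episode above 0.03 m).
It fails at once if the tall tin is shifted by more than 3 cm (distance of tin_tall from where it was at the start of the episode above 0.03 m).
It also fails if it takes over 48 s, if anything falls off the work surface, if the arm or the gripper's body presses on something with over 40 N, if the wrist force passes 120 N, or if a joint passes its speed limit or range.

## Working session

There is one attempt and no reset: what is moved stays moved. The work goes in short steps, Python scripts to look and compute and a tool call to move; the robot and the scene stay as the last step left them, time stands still between calls to the robot, and variables do not carry over. Pictures are saved under pics/ and viewed, at most 10 in all, crops included, and the job is handed in when it is done.

Besides the shell and the picture viewer there is one more tool, called after "Emit:" in YAML: its name, and indented under it one key for each argument. servo_tool: Moves the arm, as the interface text tells. Its arguments: {"type":"object","properties":{"moves":{"type":"array","items":{"type":"array"}},"squeeze":{"type":"number"}},"required":["moves"]}

```bash
mkdir -p pics; cat > h.py <<'E'
import numpy as np,cv2
from rig import env
def cloud(c):
    d=c["depth"];K=c["mtx"];v,u=np.mgrid[:400,:640]
    p=np.stack([(u-K[0,2])/K[0,0]*d,(v-K[1,2])/K[1,1]*d,d,np.ones_like(d)],-1)
    return (p@np.linalg.inv(c["view"]).T)[...,:3]
E
python3 - <<'E'
from h import *
for n in("scene","top"):
    c=env.read_camera(n);np.savez(n+"0.npz",**c)
    cv2.imwrite(f"pics/{n}0.png",c["frame"][...,::-1]); print(n,np.linalg.inv(c["view"])[:3].round(3).tolist(),c["mtx"].round(1).tolist(),(c["depth"]>0).mean())
o=env.get_obs();print(o["time_s"],o["tool_rot"],o["opening"])
E
```

```text
scene [[0.875, -0.389, 0.288, 0.271], [-0.484, -0.684, 0.546, -0.681], [-0.016, -0.617, -0.786, 0.728]] [[428.6, 0.0, 318.6], [0.0, 428.6, 208.1], [0.0, 0.0, 1.0]] 0.9961796875
top [[0.008, -0.986, 0.165, 0.394], [-0.999, -0.001, 0.04, -0.237], [-0.039, -0.165, -0.986, 0.919]] [[378.0, 0.0, 326.9], [0.0, 378.0, 200.7], [0.0, 0.0, 1.0]] 0.99594140625
0.1 [[-9.29099548e-01  3.69829378e-01 -5.11508966e-04]
 [ 3.69829711e-01  9.29099072e-01 -9.47868960e-04]
 [ 1.24692718e-04 -1.06983584e-03 -9.99999420e-01]] 0.09097538713483966
```

View pics/scene0.png

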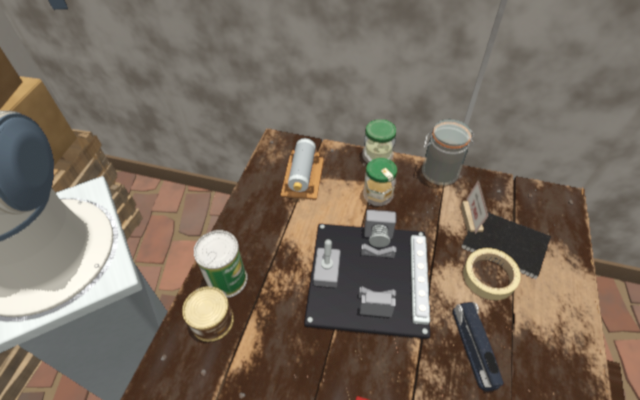

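View pics/top0.png

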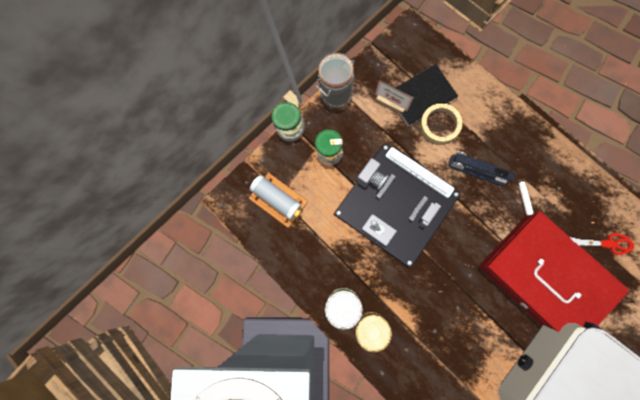

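The scene view shows the cell on its rest at (303,165) with the nub nearer the camera. It also shows the lamp plate around (370,278), the spring block at (380,225), the contact wall at (378,300) and the bat at (327,250). In the top view the cell is at (276,198), the plate corners are near (337,212), (383,150), (457,195) and (409,263), and the jars are at (288,120) and (329,145).

```bash
cat > m.py <<'E'
from h import *
for n in("scene","top"):
    c=dict(np.load(n+"0.npz"));P=cloud(c);hsv=cv2.cvtColor(c["frame"],cv2.COLOR_RGB2HSV).astype(int)
    z=P[...,2];print("==",n)
    def box(x0,y0,x1,y1):
        m=np.zeros((400,640),bool);m[y0:y1,x0:x1]=1;return m
    B={"scene":dict(cell=(285,135,320,195),lamp=(300,220,440,340)),"top":dict(cell=(245,170,305,225),lamp=(330,140,465,270))}[n]
    print("table z",np.median(z[box(*B["lamp"])&(z<.006)]))
    # cell: upper surface
    m=box(*B["cell"])&(z>.05)&(z<.075);q=P[m];
    r=cv2.minAreaRect((q[:,:2]*1000).astype(np.float32));print("cell",m.sum(),r,"ztop",np.percentile(q[:,2],95))
    # silhouette-free axis from top strip
    t=q[q[:,2]>.060];mu=t.mean(0);w=np.linalg.svd(t-mu,full_matrices=0)[2][0];s=(t-mu)@w;print(" axis",mu.round(4),w.round(3),s.min(),s.max())
    nb=box(*[B["cell"][0]-5,B["cell"][1],B["cell"][2]+5,B["cell"][3]+5])&(hsv[...,0]>15)&(hsv[...,0]<30)&(hsv[...,1]>110)&(z>.035)&(z<.06);print(" nub",nb.sum(),np.median(P[nb],0))
    # plate
    m=box(*B["lamp"])&(z>.007)&(z<.018);m=cv2.morphologyEx(m.astype(np.uint8),cv2.MORPH_OPEN,np.ones((3,3)))
    k,l,st,ce=cv2.connectedComponentsWithStats(m);m=l==1+np.argmax(st[1:,4]);q=P[m];r=cv2.minAreaRect((q[:,:2]*1000).astype(np.float32));print("plate",m.sum(),r,np.median(q[:,2]));print(cv2.boxPoints(r).round(1).tolist())
    for nm,lo,hi in(("led",.028,.039),("wall",.056,.067),("block",.067,.074),("bat",.077,.09)):
        m=box(*B["lamp"])&(z>lo)&(z<hi);k,l,st,ce=cv2.connectedComponentsWithStats(m.astype(np.uint8))
        for i in range(1,k):
            if st[i,4]>8:
                q=P[l==i];r=cv2.minAreaRect((q[:,:2]*1000).astype(np.float32));print(nm,st[i,4],ce[i].round(),np.round(r[0],1),np.round(r[1],1),round(r[2],1),np.median(q[:,2]).round(4))
    for nm,zz in (("jars",.084),("tin",.11)):
        m=(z>zz-.006)&(z<zz+.006)&(hsv[...,1]>(60 if nm=="jars" else -1));k,l,st,ce=cv2.connectedComponentsWithStats(m.astype(np.uint8))
        for i in range(1,k):
            if st[i,4]>100:q=P[l==i];print(nm,st[i,4],ce[i].round(),q.mean(0).round(3),np.ptp(q,0).round(3))
E
python3 m.py
```

```text
== scene
table z -0.001106293692877125
cell 820 ((545.5704956054688, -83.41268157958984), (130.37594604492188, 42.15092086791992), 53.96601867675781) ztop 0.06590632141938714
 axis [ 0.5456 -0.0845  0.0636] [-0.593 -0.806  0.001] -0.0646370730688535 0.05783263344283383
 nub 50 [ 0.50995393 -0.13428336  0.04804887]
plate 8331 ((537.6093139648438, -369.1826171875), (224.9293212890625, 219.04249572753906), 54.963043212890625) 0.011102254933519018
[[383.3999938964844, -398.3999938964844], [562.7000122070312, -524.0999755859375], [691.7999877929688, -340.0], [512.5, -214.1999969482422]]
led 21 [368. 231.] [ 582.3 -296.7] [ 4.2 12.2] 59.9 0.0328
led 21 [390. 233.] [ 617.3 -321.4] [ 2.1 11.8] 58.8 0.0348
led 972 [420. 277.] [ 613.9 -423.3] [167.1  22.3] 54.9 0.0328
led 50 [378. 244.] [ 580.8 -332. ] [ 3.1 32.8] 54.8 0.0341
led 51 [366. 248.] [ 559.  -327.7] [10.1 17.9] 59.5 0.0333
led 57 [390. 250.] [ 594.5 -353.6] [11.5 20.6] 45.1 0.0331
led 657 [326. 267.] [ 472.6 -323.8] [70.5 44.1] 54.9 0.035
led 49 [363. 291.] [ 504.3 -402.2] [ 9.9 16.5] 56.0 0.0343
led 42 [391. 293.] [ 544.9 -428. ] [
[... 2166 characters left out ...]
287.6] [14.4  4. ] 67.3 0.0614
wall 206 [430. 213.] [ 510.8 -435. ] [20.3 56. ] 55.0 0.0635
wall 9 [377. 227.] [ 477.3 -315.8] [4.2 9.5] 34.6 0.0628
block 254 [368. 170.] [ 607.8 -297.6] [25.7 55.8] 54.7 0.0703
block 9 [376. 225.] [ 479.9 -312.7] [ 5.3 11.8] 37.6 0.0695
bat 158 [335. 146.] [ 658.3 -222.1] [36.  25.3] 0.3 0.0849
bat 27 [373. 223.] [ 485.5 -306.9] [11.3 11.4] 2.1 0.0816
jars 651 [285. 116.] [ 0.736 -0.104  0.084] [0.067 0.068 0.011]
jars 515 [327. 142.] [ 0.669 -0.202  0.085] [0.065 0.06  0.011]
tin 959 [87. 77.] [0.825 0.362 0.11 ] [0.39  0.39  0.012]
tin 1061 [343. 309.] [ 0.301 -0.239  0.108] [0.075 0.072 0.01 ]
tin 433 [554. 363.] [ 0.204 -0.659  0.106] [0.136 0.127 0.005]
```

```bash
cat >> h.py <<'E'
from scipy.spatial.transform import Rotation as Ro
def frame(deg,tilt=0):  # tool x along heading deg, pointing down; tilt>0 lowers the +x end
    a=np.radians(deg);x=np.array([np.cos(a),np.sin(a),0]);z=np.array([0,0,-1.]);R=np.stack([x,np.cross(z,x),z],1)
    return Ro.from_matrix(R)*Ro.from_rotvec([0,-np.radians(tilt),0])
def plan(gp,gR,n=None,start=None):
    o=env.get_obs();p,R=start or (np.array(o["tool_pos"]),Ro.from_matrix(o["tool_rot"]))
    rv=(R.inv()*gR).as_rotvec();d=np.array(gp)-p
    n=n or int(max(np.ceil(np.linalg.norm(rv)/.18),np.ceil(np.linalg.norm(d)/.055)))
    print("from",p.round(4),"t",round(o["time_s"],2),"n",n)
    for i in range(n): print((rv/n).round(4).tolist(),((R*Ro.from_rotvec(rv*i/n)).inv().apply(d/n)).round(4).tolist())
    return np.array(gp),gR
CELL=np.array([.549,-.079]);YL=54.8;BAY=np.array([.5513,-.3772])
yl=np.array([np.cos(np.radians(YL)),np.sin(np.radians(YL))])
def bay(y,zc,tilt): # TCP pose for the cell middle at bay y, height zc
    R=frame(YL,tilt);c=np.r_[BAY+y*yl,zc];return c+R.apply([0,0,.019]),R
E
python3 -c "
from h import *
plan(np.r_[CELL,.16],frame(53.9),16)"
```

```text
from [0.231  0.5804 0.2134] t 0.1 n 16
[-0.0001, 0.0001, 0.1139] [-0.0337, -0.0309, 0.0034]
[-0.0001, 0.0001, 0.1139] [-0.037, -0.0269, 0.0034]
[-0.0001, 0.0001, 0.1139] [-0.0398, -0.0225, 0.0034]
[-0.0001, 0.0001, 0.1139] [-0.0421, -0.0179, 0.0034]
[-0.0001, 0.0001, 0.1139] [-0.0439, -0.013, 0.0034]
[-0.0001, 0.0001, 0.1139] [-0.0451, -0.0079, 0.0033]
[-0.0001, 0.0001, 0.1139] [-0.0457, -0.0027, 0.0033]
[-0.0001, 0.0001, 0.1139] [-0.0457, 0.0025, 0.0033]
[-0.0001, 0.0001, 0.1139] [-0.0451, 0.0077, 0.0033]
[-0.0001, 0.0001, 0.1139] [-0.0439, 0.0127, 0.0033]
[-0.0001, 0.0001, 0.1139] [-0.0422, 0.0177, 0.0033]
[-0.0001, 0.0001, 0.1139] [-0.0399, 0.0223, 0.0033]
[-0.0001, 0.0001, 0.1139] [-0.0371, 0.0267, 0.0033]
[-0.0001, 0.0001, 0.1139] [-0.0339, 0.0308, 0.0033]
[-0.0001, 0.0001, 0.1139] [-0.0301, 0.0344, 0.0033]
[-0.0001, 0.0001, 0.1139] [-0.026, 0.0376, 0.0033]
```

Emit:
servo_tool:
  moves:
    - [[0, 0, 0.114], [-0.034, -0.031, 0.003], 100]
    - [[0, 0, 0.114], [-0.037, -0.027, 0.003], 100]
    - [[0, 0, 0.114], [-0.04, -0.0225, 0.003], 100]
    - [[0, 0, 0.114], [-0.042, -0.018, 0.003], 100]
    - [[0, 0, 0.114], [-0.044, -0.013, 0.003], 100]
    - [[0, 0, 0.114], [-0.045, -0.008, 0.003], 100]
    - [[0, 0, 0.114], [-0.046, -0.003, 0.003], 100]
    - [[0, 0, 0.114], [-0.046, 0.0025, 0.003], 100]
    - [[0, 0, 0.114], [-0.045, 0.008, 0.003], 100]
    - [[0, 0, 0.114], [-0.044, 0.013, 0.003], 100]

```text
time_s: 1.35
tool_pos: [0.4307, 0.166, 0.1838]
tool_rot: [[-0.048, 0.999, -0.0], [0.999, 0.048, -0.0], [-0.0, -0.0, -1.0]]
contact_force: [-0.3, 0.8, 0.5]
opening: 0.091
grip_force: 0.0
```

```bash
python3 -c "
from h import *
plan(np.r_[CELL,.12],frame(53.9),8)"
```

```text
from [0.4307 0.166  0.1838] t 1.35 n 8
[-0.0, 0.0, 0.0848] [-0.0313, 0.0133, 0.008]
[-0.0, 0.0, 0.0848] [-0.0301, 0.0159, 0.008]
[-0.0, 0.0, 0.0848] [-0.0286, 0.0184, 0.008]
[-0.0, 0.0, 0.0848] [-0.027, 0.0207, 0.008]
[-0.0, 0.0, 0.0848] [-0.0251, 0.0229, 0.008]
[-0.0, 0.0, 0.0848] [-0.0231, 0.025, 0.008]
[-0.0, 0.0, 0.0848] [-0.0209, 0.0269, 0.008]
[-0.0, 0.0, 0.0848] [-0.0185, 0.0285, 0.008]
```

Emit:
servo_tool:
  moves:
    - [[0, 0, 0.085], [-0.031, 0.013, 0.008], 100]
    - [[0, 0, 0.085], [-0.03, 0.016, 0.008], 100]
    - [[0, 0, 0.085], [-0.0285, 0.0185, 0.008], 100]
    - [[0, 0, 0.085], [-0.027, 0.021, 0.008], 100]
    - [[0, 0, 0.085], [-0.025, 0.023, 0.008], 100]
    - [[0, 0, 0.085], [-0.023, 0.025, 0.008], 100]
    - [[0, 0, 0.085], [-0.021, 0.027, 0.008], 100]
    - [[0, 0, 0.085], [-0.0185, 0.0285, 0.008], 100]
    - [[0, 0, 0], [0, 0, 0], 100]
    - [[0, 0, 0], [0, 0, 0], 100]

```text
time_s: 2.6
tool_pos: [0.5492, -0.0765, 0.1198]
tool_rot: [[0.587, 0.81, -0.001], [0.81, -0.587, 0.0], [-0.0, -0.001, -1.0]]
contact_force: [0.4, 1.2, 0.3]
opening: 0.0911
grip_force: 0.0
```

```bash
python3 -c "
from h import *
plan(np.r_[CELL,.026],frame(53.9),4)
c=env.read_camera('scene');cv2.imwrite('pics/s1.png',cv2.resize(c['frame'][80:240,200:400,::-1],(800,640))[:600])"
```

```text
from [ 0.5492 -0.0765  0.1198] t 2.6 n 4
[-0.0002, 0.0, 0.0007] [-0.0005, 0.0003, 0.0234]
[-0.0002, 0.0, 0.0007] [-0.0005, 0.0003, 0.0234]
[-0.0002, 0.0, 0.0007] [-0.0005, 0.0003, 0.0234]
[-0.0002, 0.0, 0.0007] [-0.0005, 0.0003, 0.0234]
```

View pics/s1.png

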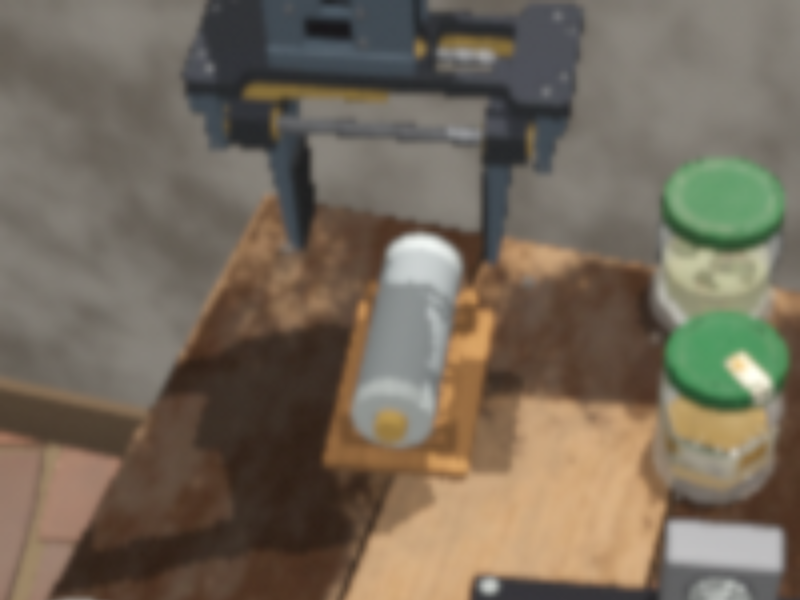

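The fingers, at (295,200) and (495,200) in the crop, straddle the cell. I'll descend and grip.

Emit:
servo_tool:
  moves:
    - [[0, 0, 0], [-0.0005, 0, 0.024], 100]
    - [[0, 0, 0], [-0.0005, 0, 0.024], 100]
    - [[0, 0, 0], [-0.0005, 0, 0.024], 100]
    - [[0, 0, 0], [-0.0005, 0.001, 0.0225], 60]
    - [[0, 0, 0], [0, 0, 0], 30]
    - [[0, 0, 0], [0, 0, 0], 30]
    - [[0, 0, 0], [0, 0, 0], 30]
    - [[0, 0, 0], [0, 0, 0], 30]
  squeeze: 50

```text
time_s: 3.65
tool_pos: [0.5497, -0.0791, 0.0261]
tool_rot: [[0.587, 0.809, 0.001], [0.809, -0.587, -0.0], [0.0, 0.001, -1.0]]
contact_force: [-0.7, 0.0, 0.2]
opening: 0.044
grip_force: 0.8
```

Emit:
servo_tool:
  moves:
    - [[0, 0, 0], [0, 0, 0], 0]
    - [[0, 0, 0], [0, 0, 0], 0]
    - [[0, 0, 0], [0, 0, -0.02], 0]
    - [[0, 0, 0], [0, 0, -0.04], 0]
    - [[0, 0, 0], [0, 0, -0.05], 0]
    - [[0, 0, 0], [0, 0, 0], 0]
  squeeze: 50

```text
time_s: 4.4
tool_pos: [0.5513, -0.0796, 0.1389]
tool_rot: [[0.588, 0.809, 0.006], [0.809, -0.588, -0.002], [0.002, 0.006, -1.0]]
contact_force: [-0.6, 1.0, -1.6]
opening: 0.0433
grip_force: 50.0
```

```bash
python3 -c "
from h import *
g=bay(-.012,.135,15);print(g[0])
plan(*g,9)"
```

```text
[ 0.54154817 -0.3910241   0.11664741]
from [ 0.5513 -0.0796  0.1389] t 4.4 n 9
[0.0005, -0.0293, -0.0016] [-0.0286, 0.0194, 0.0025]
[0.0005, -0.0293, -0.0016] [-0.0286, 0.0194, 0.0033]
[0.0005, -0.0293, -0.0016] [-0.0285, 0.0194, 0.0042]
[0.0005, -0.0293, -0.0016] [-0.0284, 0.0193, 0.005]
[0.0005, -0.0293, -0.0016] [-0.0283, 0.0193, 0.0058]
[0.0005, -0.0293, -0.0016] [-0.0281, 0.0192, 0.0066]
[0.0005, -0.0293, -0.0016] [-0.028, 0.0192, 0.0075]
[0.0005, -0.0293, -0.0016] [-0.0278, 0.0191, 0.0083]
[0.0005, -0.0293, -0.0016] [-0.0275, 0.0191, 0.0091]
```

Emit:
servo_tool:
  moves:
    - [[0, -0.029, -0.0015], [-0.0285, 0.0195, 0.0025], 0]
    - [[0, -0.029, -0.0015], [-0.0285, 0.0195, 0.003], 0]
    - [[0, -0.029, -0.0015], [-0.0285, 0.0195, 0.004], 0]
    - [[0, -0.029, -0.0015], [-0.0285, 0.0195, 0.005], 0]
    - [[0, -0.029, -0.0015], [-0.028, 0.0195, 0.006], 0]
    - [[0, -0.029, -0.0015], [-0.028, 0.019, 0.0065], 0]
    - [[0, -0.029, -0.0015], [-0.028, 0.019, 0.0075], 0]
    - [[0, -0.029, -0.0015], [-0.028, 0.019, 0.008], 0]
    - [[0, -0.029, -0.0015], [-0.0275, 0.019, 0.009], 0]
    - [[0, 0, 0], [0, 0, 0], 0]

```text
time_s: 5.65
tool_pos: [0.5393, -0.3929, 0.1128]
tool_rot: [[0.558, 0.816, -0.151], [0.788, -0.578, -0.211], [-0.259, -0.002, -0.966]]
contact_force: [-0.5, 0.4, -1.5]
opening: 0.0433
grip_force: 50.0
```

```bash
python3 -c "
from h import *
o=env.get_obs();print(o['tool_rot'],o['joint_positions'])
plan(*bay(-.010,.082,15),3)
for n in('scene','top'):
    c=env.read_camera(n);np.savez(n+'2.npz',**c)
    if n=='scene':
        cv2.imwrite('pics/s2.png',cv2.resize(c['frame'][150:350,250:500,::-1],(750,600)))
    P=cloud(c);hsv=cv2.cvtColor(c['frame'],cv2.COLOR_RGB2HSV).astype(int)
    T=o['tool_rot'];L=(P-o['tool_pos'])@np.array(T)  # tool frame
    m=(hsv[...,0]>12)&(hsv[...,0]<32)&(hsv[...,1]>90)&(abs(L[...,0]+.065)<.02)&(abs(L[...,1])<.02)&(abs(L[...,2]+.019)<.02)
    print(n,m.sum(),L[m].mean(0) if m.any() else '',L[m].min(0) if m.any() else '')
"
```

```text
[[ 0.5578784   0.816005   -0.15135231]
 [ 0.78836767 -0.5780419  -0.21058009]
 [-0.25932239 -0.00184318 -0.96578906]] [-33.34205614  38.57173275  76.51342835 -16.42019084  66.43608866
   8.75984414]
from [ 0.5393 -0.3929  0.1128] t 5.65 n 3
[-0.0008, 0.0002, -0.0005] [0.0058, 0.0003, 0.0154]
[-0.0008, 0.0002, -0.0005] [0.0058, 0.0003, 0.0154]
[-0.0008, 0.0002, -0.0005] [0.0058, 0.0003, 0.0154]
scene 102 [-0.06805703 -0.0003491  -0.02019176] [-0.07156813 -0.00777643 -0.02703678]
top 40 [-0.06444585 -0.00242937 -0.02495536] [-0.06797855 -0.00967568 -0.03025267]
```

View pics/s2.png

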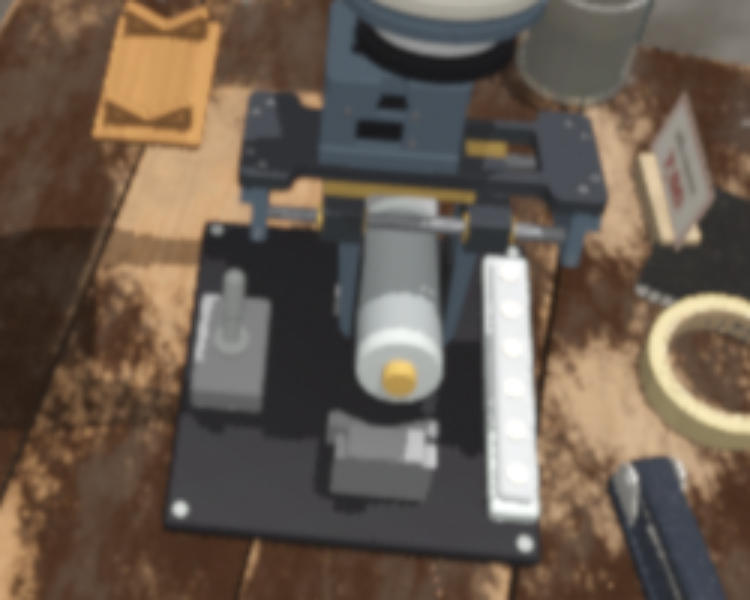

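The cell is held level across the jaws, with the nub at (400,377) facing the contact wall at (383,455). I'll descend between the spring and the wall, then press.

Emit:
servo_tool:
  moves:
    - [[0, 0, 0], [0.006, 0, 0.0155], 0]
    - [[0, 0, 0], [0.006, 0.0005, 0.0155], 0]
    - [[0, 0, 0], [0.006, 0.0005, 0.015], 0]
    - [[0, 0, 0], [0, 0, 0], 0]

```text
time_s: 6.25
tool_pos: [0.543, -0.3853, 0.0625]
tool_rot: [[0.556, 0.817, -0.152], [0.79, -0.576, -0.208], [-0.258, -0.005, -0.966]]
contact_force: [0.6, 0.3, -1.4]
opening: 0.0431
grip_force: 50.0
```

```bash
python3 -c "
from h import *
s=plan(*bay(.002,.080,15),2)
s=plan(*bay(.012,.074,13),2,s)
s=plan(*bay(.011,.047,1),6,s)
"
```

```text
from [ 0.543  -0.3853  0.0625] t 6.25 n 2
[-0.0023, -0.0004, 0.0007] [0.0042, 0.0011, -0.0007]
[-0.0023, -0.0004, 0.0007] [0.0042, 0.0011, -0.0007]
from [ 0.5496 -0.3796  0.0616] t 6.25 n 2
[0.0, 0.0175, -0.0] [0.0059, -0.0, 0.0016]
[0.0, 0.0175, -0.0] [0.0059, -0.0, 0.0017]
from [ 0.5558 -0.3709  0.0555] t 6.25 n 6
[0.0, 0.0349, 0.0] [0.0015, 0.0, 0.0044]
[0.0, 0.0349, 0.0] [0.0014, 0.0, 0.0044]
[0.0, 0.0349, 0.0] [0.0012, 0.0, 0.0044]
[0.0, 0.0349, 0.0] [0.001, 0.0, 0.0045]
[0.0, 0.0349, 0.0] [0.0009, 0.0, 0.0045]
[0.0, 0.0349, 0.0] [0.0007, 0.0, 0.0045]
```

Emit:
servo_tool:
  moves:
    - [[-0.002, 0, 0], [0.004, 0.001, -0.0005], 0]
    - [[-0.002, 0, 0], [0.004, 0.001, -0.0005], 0]
    - [[0, 0.0175, 0], [0.006, 0, 0.0015], 0]
    - [[0, 0.0175, 0], [0.006, 0, 0.0015], 0]
    - [[0, 0, 0], [0, 0, 0], 0]

```text
time_s: 6.88
tool_pos: [0.5564, -0.3726, 0.058]
tool_rot: [[0.562, 0.817, -0.126], [0.796, -0.576, -0.185], [-0.224, 0.003, -0.975]]
contact_force: [-3.8, -5.4, 4.0]
opening: 0.0435
grip_force: 50.0
```

```bash
python3 -c "
from h import *
s=plan(*bay(.011,.047,1),6)
"
```

```text
from [ 0.5564 -0.3726  0.058 ] t 6.88 n 6
[0.0006, 0.0347, 0.0] [0.0018, -0.0003, 0.0047]
[0.0006, 0.0347, 0.0] [0.0016, -0.0003, 0.0048]
[0.0006, 0.0347, 0.0] [0.0014, -0.0003, 0.0048]
[0.0006, 0.0347, 0.0] [0.0013, -0.0003, 0.0049]
[0.0006, 0.0347, 0.0] [0.0011, -0.0003, 0.0049]
[0.0006, 0.0347, 0.0] [0.0009, -0.0003, 0.005]
```

Emit:
servo_tool:
  moves:
    - [[0, 0.035, 0], [0.002, 0, 0.0045], 0]
    - [[0, 0.035, 0], [0.0015, 0, 0.0045], 0]
    - [[0, 0.035, 0], [0.0015, 0, 0.0045], 0]
    - [[0, 0.035, 0], [0.0015, 0, 0.005], 0]
    - [[0, 0, 0], [0, 0, 0], 0]

```text
time_s: 7.5
tool_pos: [0.5578, -0.3706, 0.0384]
tool_rot: [[0.575, 0.817, -0.047], [0.814, -0.577, -0.072], [-0.085, 0.003, -0.996]]
contact_force: [-3.6, -5.9, 2.6]
opening: 0.043
grip_force: 50.0
```

```bash
python3 -c "
from h import *
o=env.get_obs();R=np.array(o['tool_rot']);c=np.array(o['tool_pos'])-.019*R[:,2];print('cell bay yz',(c[:2]-BAY)@yl,(c[:2]-BAY)@[yl[1],-yl[0]],c[2])
s=plan(*bay(.010,.047,1),3)
c=env.read_camera('scene');cv2.imwrite('pics/s3.png',cv2.resize(c['frame'][210:350,290:465,::-1],(750,600)))
"
```

```text
cell bay yz 0.0107782956026675 0.0014731554912126854 0.05729398199875427
from [ 0.5578 -0.3706  0.0384] t 7.5 n 3
[0.0011, 0.0227, -0.0002] [0.0005, -0.0005, 0.0034]
[0.0011, 0.0227, -0.0002] [0.0004, -0.0005, 0.0034]
[0.0011, 0.0227, -0.0002] [0.0003, -0.0005, 0.0034]
```

View pics/s3.png

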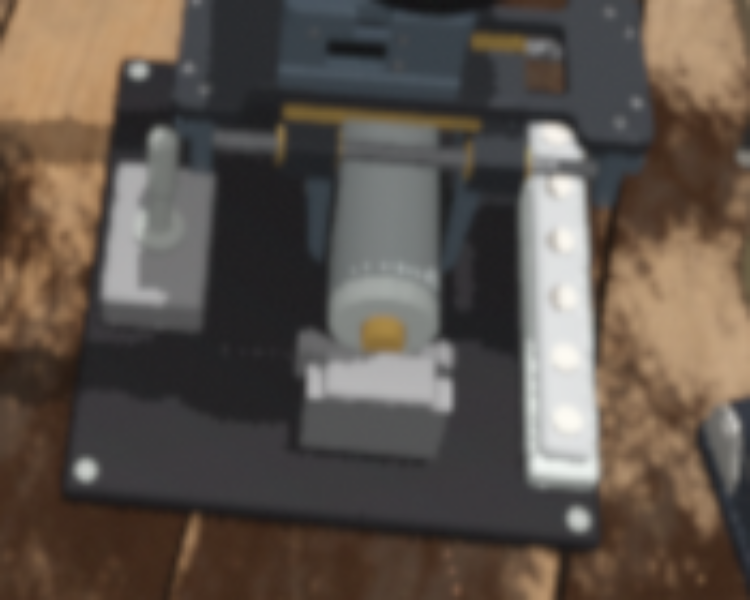

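The nub at (383,330) is on the spring side of the lip edge at about y=352. I'll keep lowering and level the cell.

Emit:
servo_tool:
  moves:
    - [[0.001, 0.023, 0], [0.0005, -0.0005, 0.0035], 0]
    - [[0.001, 0.023, 0], [0.0005, -0.0005, 0.0035], 0]
    - [[0.001, 0.023, 0], [0.0005, -0.0005, 0.0035], 0]
    - [[0, 0, 0], [0, 0, 0], 0]

```text
time_s: 8.05
tool_pos: [0.5578, -0.3691, 0.0283]
tool_rot: [[0.577, 0.817, -0.008], [0.817, -0.577, -0.014], [-0.016, 0.002, -1.0]]
contact_force: [-2.6, -5.8, 4.6]
opening: 0.0432
grip_force: 50.0
```

```bash
python3 -c "
from h import *
o=env.get_obs();R=np.array(o['tool_rot']);c=np.array(o['tool_pos'])-.019*R[:,2];print('cell bay yz',(c[:2]-BAY)@yl,(c[:2]-BAY)@[yl[1],-yl[0]],c[2])
s=plan(*bay(.0,.046,0),3)
"
```

```text
cell bay yz 0.010696891578920419 0.0006192817163315377 0.04727379593776334
from [ 0.5578 -0.3691  0.0283] t 8.05 n 3
[0.0006, 0.0055, -0.0001] [-0.0035, -0.0002, 0.0005]
[0.0006, 0.0055, -0.0001] [-0.0035, -0.0002, 0.0005]
[0.0006, 0.0055, -0.0001] [-0.0035, -0.0002, 0.0004]
```

Emit:
servo_tool:
  moves:
    - [[0, 0.005, 0], [-0.0035, 0, 0.0005], 0]
    - [[0, 0.005, 0], [-0.0035, 0, 0.0005], 0]
    - [[0, 0.005, 0], [-0.0035, 0, 0.0005], 0]
    - [[0, 0, 0], [0, 0, 0], 0]

```text
time_s: 8.55
tool_pos: [0.553, -0.376, 0.028]
tool_rot: [[0.576, 0.817, 0.002], [0.817, -0.576, -0.001], [0.001, 0.002, -1.0]]
contact_force: [4.2, 9.9, 19.7]
opening: 0.0432
grip_force: 50.0
```

Emit:
servo_tool:
  moves:
    - [[0, 0, 0], [0, 0, 0], 75]
    - [[0, 0, 0], [0, 0, 0], 75]
    - [[0, 0, 0], [0, 0, 0], 75]
    - [[0, 0, 0], [0, 0, 0], 75]
    - [[0, 0, 0], [0, 0, -0.03], 75]
    - [[0, 0, 0], [0, 0, -0.05], 75]
    - [[0, 0, 0], [0, 0, -0.05], 75]
    - [[0, 0, 0], [0, 0, 0], 0]

```text
time_s: 9.55
tool_pos: [0.5532, -0.3777, 0.1604]
tool_rot: [[0.576, 0.817, 0.004], [0.817, -0.576, -0.006], [-0.002, 0.006, -1.0]]
contact_force: [0.2, 0.0, -0.1]
opening: 0.0613
grip_force: 0.0
```

```bash
python3 -c "
from h import *
for n in('scene','top'):
    c=env.read_camera(n);np.savez(n+'4.npz',**c)
    if n=='scene':cv2.imwrite('pics/s4.png',cv2.resize(c['frame'][210:350,290:465,::-1],(750,600)))
    P=cloud(c);q=P-np.r_[BAY,.046];L=np.stack([q[...,:2]@[yl[1],-yl[0]],q[...,:2]@yl,q[...,2]],-1)
    m=(abs(L[...,0])<.014)&(abs(L[...,1])<.058)&(abs(L[...,2]-.02)<.01);t=L[m];f=np.polyfit(t[:,1],t[:,2],1)
    print(n,m.sum(),'top z',np.percentile(t[:,2],90),'tilt',f[0],'x',t[:,0].mean(),t[:,1].min(),t[:,1].max())
plan(np.r_[.4842,-.308,.14]-0,frame(YL),4)"
```

```text
scene 865 top z 0.021813077741589092 tilt -0.0019337540266391 x -0.00021302513119539568 -0.05796907124379698 0.0578689329498673
top 62 top z 0.024079395407692824 tilt -0.003538906512958924 x 0.002942052729003493 -0.057972038991399896 0.05777403167070165
from [ 0.5515 -0.3763  0.1563] t 9.65 n 4
[-0.0001, 0.0005, 0.0001] [0.0043, -0.0236, 0.0041]
[-0.0001, 0.0005, 0.0001] [0.0043, -0.0236, 0.0041]
[-0.0001, 0.0005, 0.0001] [0.0043, -0.0236, 0.0041]
[-0.0001, 0.0005, 0.0001] [0.0043, -0.0236, 0.0041]
```

View pics/s4.png

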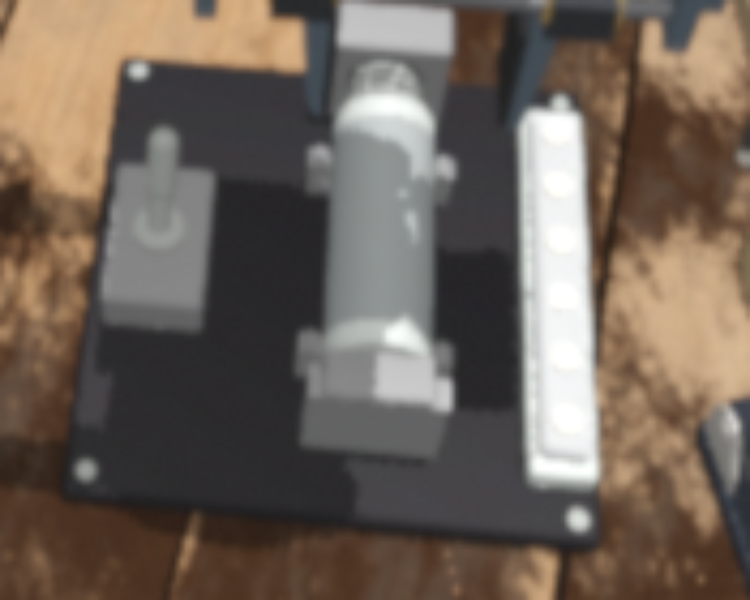

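The cell lies level in the bay with its nub under the lip, at (383,370). Its top is about 22 mm above the bay axis with a tilt of about 0, as it should be. The bat is still off, with its tip at (163,135). Next is the switch.

```bash
python3 -c "
from h import *
S=np.array([.4737,-.3224]);R=frame(YL)
s=plan(np.r_[S+.052*yl,.14],R,4)
s=plan(np.r_[S+.052*yl,.066],R,2,s)
s=plan(np.r_[S+.012*yl,.066],R,5,s)"
```

```text
from [ 0.5515 -0.3763  0.1563] t 9.65 n 4
[-0.0001, 0.0005, 0.0001] [0.0128, -0.0236, 0.004]
[-0.0001, 0.0005, 0.0001] [0.0128, -0.0236, 0.0041]
[-0.0001, 0.0005, 0.0001] [0.0128, -0.0236, 0.0041]
[-0.0001, 0.0005, 0.0001] [0.0128, -0.0237, 0.0041]
from [ 0.5037 -0.2799  0.14  ] t 9.65 n 2
[0.0, 0.0, 0.0] [0.0, 0.0, 0.037]
[0.0, 0.0, 0.0] [0.0, 0.0, 0.037]
from [ 0.5037 -0.2799  0.066 ] t 9.65 n 5
[0.0, 0.0, 0.0] [-0.008, -0.0, 0.0]
[0.0, 0.0, 0.0] [-0.008, -0.0, 0.0]
[0.0, 0.0, 0.0] [-0.008, -0.0, 0.0]
[0.0, 0.0, 0.0] [-0.008, -0.0, 0.0]
[0.0, 0.0, 0.0] [-0.008, -0.0, 0.0]
```

Emit:
servo_tool:
  moves:
    - [[0, 0, 0], [0.013, -0.0235, 0.004], 0]
    - [[0, 0, 0], [0.013, -0.0235, 0.004], 0]
    - [[0, 0, 0], [0.013, -0.0235, 0.004], 0]
    - [[0, 0, 0], [0.013, -0.0235, 0.004], 0]
    - [[0, 0, 0], [0, 0, 0.037], 0]
    - [[0, 0, 0], [0, 0, 0.037], 0]
    - [[0, 0, 0], [0, 0, 0], 0]

```text
time_s: 10.52
tool_pos: [0.5023, -0.2782, 0.0631]
tool_rot: [[0.576, 0.817, -0.007], [0.817, -0.576, 0.003], [-0.002, -0.008, -1.0]]
contact_force: [0.8, -0.0, 0.0]
opening: 0.0002
grip_force: 0.0
```

Emit:
servo_tool:
  moves:
    - [[0, 0, 0], [-0.008, 0, 0], 0]
    - [[0, 0, 0], [-0.008, 0, 0], 0]
    - [[0, 0, 0], [-0.008, 0, 0], 0]
    - [[0, 0, 0], [-0.008, 0, 0], 0]
    - [[0, 0, 0], [-0.008, 0, 0], 0]
    - [[0, 0, 0], [0, 0, 0], 0]
    - [[0, 0, 0], [0.02, 0, 0], 0]
    - [[0, 0, 0], [0.02, 0, -0.03], 0]
    - [[0, 0, 0], [0.02, 0, -0.05], 0]
    - [[0, 0, 0], [0, 0, 0], 0]

```text
time_s: 11.78
tool_pos: [0.5191, -0.2621, 0.1494]
tool_rot: [[0.574, 0.819, 0.003], [0.819, -0.574, -0.004], [-0.001, 0.005, -1.0]]
contact_force: [0.1, -0.4, -0.5]
opening: 0.0004
grip_force: 0.0
```

```bash
python3 -c "
from h import *
c=env.read_camera('scene');o=env.get_obs();print(o['time_s'],o['tool_pos'])
P=cloud(c);q=P-np.r_[BAY,.046];L=np.stack([q[...,:2]@[yl[1],-yl[0]],q[...,:2]@yl,q[...,2]],-1)
m=(abs(L[...,0]+.095)<.015)&(abs(L[...,1])<.04)&(abs(L[...,2]-.036)<.005);print('bat tip',m.sum(),L[m].mean(0))
cv2.imwrite('pics/s5.png',cv2.resize(c['frame'][110:350,200:500,::-1],(750,600)))"
```

```text
11.825 [ 0.5176898  -0.26221386  0.14743999]
bat tip 33 [-0.09496404 -0.02199711  0.03419673]
```

View pics/s5.png

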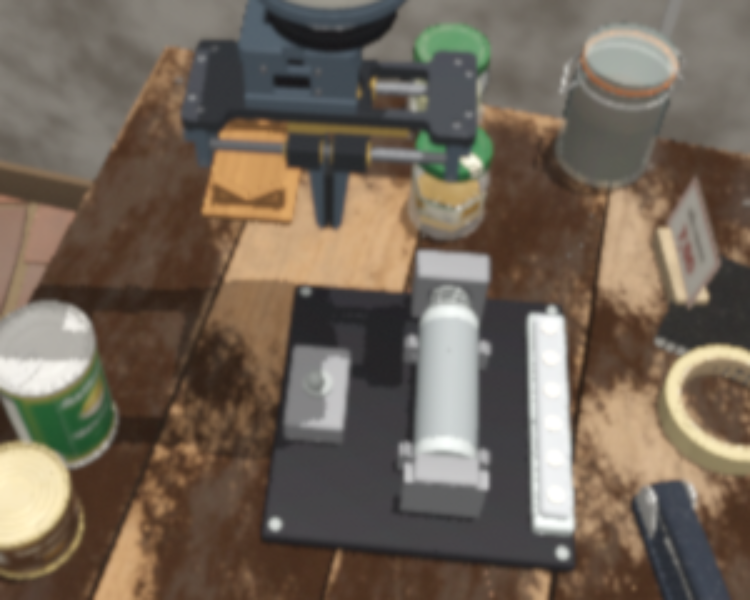

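The bat tip is now at y = -22 mm, which is the on position. The cell is seated at (447,380), the jars stand untouched and the gripper is clear.

```bash
python3 -c "
from rig import env
print(env.job_done())"
```

```text
the job is handed in; nothing more can be done
None
```

I handed the job in at about 12 s of the 48 s: the camera showed the cell level in its bay with the nub under the lip, the switch on, and the jars and tin untouched; no verdict came back.

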